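# Click the sample stage into the reader

### The job

With the fingertips, push the blue sample stage by its upright tab along its rail, to the left, until it clicks into the stop in front of the white reader, without running it past that stop. Then press the green button on the reader fully down and let it come up again. Do not touch or lift the clear dish in its seat on the stage, and leave the loose things around the rail where they are.

Things in the scene. Friction and masses are not known exactly. Their poses are not given: they have to be found in the camera images.
- rail: Aluminium rail, 412 mm long, 50 mm wide, 16 mm high, fixed to the worktop. Origin under its middle at the worktop; its y axis runs along the rail and points to the robot's left (turned by up to 0.2 rad), x points away from the robot. Black end caps 22 mm high.
- stage_index (a point): Centre line of the blue sample stage, 42 mm above the worktop, over the rail's middle line; axes as the rail's. The stage only slides along the rail (it cannot be lifted off), resistance about 1.2 N. Its deck is 64 mm wide (x) and reaches 48 mm to -y and 40 mm to +y of this point, top 41 mm high.
- stage_push (a point): Point on the outer (-y, right-hand) face of the stage's upright blue tab, to be pushed towards +y of the rail. The tab is 46 mm wide (x), 8 mm thick, from 36 to 96 mm above the worktop; this point is at mid-width, 74 mm high and 48 mm to -y of stage_index. Outside the tab there is nothing over the 16 mm high rail.
- reader_index (a point): Where stage_index comes to lie when the stage has clicked in, 100 to 220 mm left of its start; axes as the rail's. The stop is a notch between two cross rods 8 mm either side of this point; a sprung roller under the stage must ride over the first rod. Released within 5 mm of this point the stage centres itself to within 1 mm.
- stage (a joint): Travel of the stage along the rail, m, 0 at the start, growing to the left. From about 16 mm short of the stop the resistance rises from 1.2 N to about 9 N; once past the rod's top, 8 mm short, the push falls to nothing and the stage snaps ahead by up to 8 mm into the notch. Leaving it again needs about 9 N and 8 mm more travel.
- read_key_top (a point): Middle of the top face of the green button, 26 mm across, on top of the white reader box (box 75 mm deep (x), 90 mm long (y), 62 mm high, its front face 90 mm behind the rail's middle line; the button sits 122 mm behind the rail's middle line). Pressed straight down.
- read_key (a joint): Travel of the green button, m: 0 up, 0.006 fully down; it springs up by itself and needs about 5 N to be fully down. It counts as pressed from 0.0045.
- dish: Ribbed clear sample dish, 48 mm across, 17 mm high, loose in a black ring seat (6 mm high, 2 mm play) on the stage's deck; origin at the centre of its underside, 41 mm above the worktop. Not to be touched.
- red_jar: White jar with a red band, 66 mm across, 125 mm high, standing loose behind the rail's right end; origin at its foot. Bystander.
- dropper: Small white dropper bottle, 28 mm across, 76 mm high, standing loose behind the rail's left end; origin at its foot. Bystander.
- cup: White measuring cup, 45 mm across, 30 mm high, loose in front of the rail on the left; origin at its foot. Bystander.
- disc: Black disc with holes, 49 mm across, 12 mm thick, lying loose in front of the rail; origin at its underside. Bystander.

How it is judged:
On the way, in this order (a step that is already met when the one before it is completed fails the run):
1. the stage has been pushed along the rail into the click stop and rests there (y of stage_index in the frame of reader_index between -0.004 and 0.004 m and velocity of joint stage below 0.01 m/s), for 0.2 s.
2. the green button is pressed down (value of joint read_key above 0.0045 m), for 0.05 s.
At the end, for the whole second after the job is handed in: The stage rests in the click stop (its index within 2.5 mm of the reader's), the button has been pressed and is up again (less than 1.5 mm down), and the dish lies flat in its seat on the stage (y of stage_index in the frame of reader_index between -0.0025 and 0.0025 m and velocity of joint stage between -0.005 and 0.005 m/s and value of joint read_key below 0.0015 m and horizontal distance between dish and stage_index below 0.012 m and z of dish in the frame of stage_index below 0.003 m and angle between dish's own z axis and vertical below 0.1 rad and linear speed of dish below 0.02 m/s); the robot touches nothing.
It fails at once if the stage was run past the click stop (more than 11 mm beyond it) (y of stage_index in the frame of reader_index above 0.011 m).
It fails at once if the button was pressed before the stage was in the stop (value of joint read_key above 0.003 m and y of stage_index in the frame of reader_index below -0.006 m).
It fails at once if the dish was lifted, tipped or knocked out of its seat (z of dish in the frame of stage_index above 0.005 m or angle between dish's own z axis and vertical above 0.25 rad or horizontal distance between dish and stage_index above 0.016 m).
It fails at once if the fingers touched the dish (contact force between the fingers and dish above 1 N).
It fails at once if the jar, dropper bottle, cup or disc was moved or tipped (distance of any of red_jar, dropper, cup, disc from where it was at the start of the episode above 0.015 m or angle between any of red_jar, dropper, cup's own z axis and vertical above 0.3 rad).
It also fails if it takes over 48 s, if anything falls off the work surface, if the arm or the gripper's body presses on something with over 40 N, if the wrist force passes 120 N, or if a joint passes its speed limit or range.

### The arm

A 6-joint arm with a two-finger parallel gripper is mounted at the origin on a cart in front of the work surface, level with it; the furniture and walls round the work are solid. World frame = base frame: x ahead of the robot, y to its left, z up, the work surface at z = 0. Lengths are in m, angles in rad, forces in N, time in s.
With the tool pointing down it reaches from about 0.325 to 0.775 m from the base axis. Payload 9.3 kg.
Tool frame: the origin (TCP) lies at the very end of the fingers, on their centre line; the grasp point (between the pads) lies robot.hold_point_z behind it (robot.hold_point_z is the distance from the TCP to the grasp point, in m); z points along the fingers, x is the direction in which the jaws open and shut, and the axes are right-handed (so a half turn about z gives the same grasp; the last joint's range is limited). The gripper opens to 85 mm and grips with 20 to 120 N. Pads are 22 mm wide; open, the fingers measure 114 mm over their backs; the gripper's body (76 mm by 85 mm) begins 54 mm behind the grasp point. The pads swing forward as they close: fully open they stand 13 mm farther back than shut.
Start: joints at [-1.256, 0.259, 0.021, 1.334, 0, 1.418], TCP at [0.248, -0.491, 0.231] pointing down, gripper open.
Joint ranges: [-3.04, 3.04], [-0.91, 1.82], [-1.04, 1.36], [-1.92, 1.95], [-1.52, 1.45], [-3.14, 3.14]. Speed limits (rad/s): [2.22, 2.22, 2.79, 3.14, 3.14, 3.14].

### API

Orientations are given as a unit quaternion [x, y, z, w].
In Python, from bench import robot, vision gives the robot as it stands.
- The arm moves only by the tool servo_tool, never from a script. Its argument "deltas" is a list of rows, each an object with "grip": the finger opening in cm, from 0 to 8.54; "delta_pos": the shift along the tool's x, y, z in cm, a list of three; "turn": the turn about the tool's z in degrees. A call has 1 to 12 rows; each row shifts and turns the commanded pose from where the row before left it, along the tool's axes as they then stand; what a row does not reach is not made up. A row lasts 1/12 s, in which the tool goes at most 41.7 mm and 7.16 degrees, less where a joint would pass 70% of its speed; a pose out of reach is approached as far as the arm can. A call with a gripper value outside its range is refused whole. The fingers move at their own pace and stop on an object; "force" is the grip in N (left out, the last holds). Time passes only in rows, so rows that do not move let the fingers close. It gives the time, the measured TCP pose, the force and the opening at its end, in the units of the state.
- robot.state(): the state, without advancing time (a new reading comes with each control period).
- vision.grab_frame(name): name is "scene" or "top"; returns a dict with "image" (384x512x3 uint8, red, green, blue), "fx", "fy", "cx", "cy" (pixels), "world_to_cam" (4x4, takes a point from world to camera coordinates). Camera axes: x right, y up, looking along -z (the intrinsics and any distortion apply to the point x, -y, -z); pixel columns grow to the right and rows downward; lengths in m; the calibration is good to about 2 mm. A picture is of the moment at which its call begins. There is no depth.
- robot.job_done(): hands the job in, once; it reports no verdict.
The state is a dict: "time_s": time; "joint_positions": joint angles; "qd": joint speeds; "effort": joint torques, N m; "tool_pos": TCP position; "tool_rot": TCP orientation; "ft_force": force on the tool from outside, world axes, zero at the start; "wrist_torque": the same for the moment, N m; "finger_gap": finger opening in m.
Only numpy, scipy, OpenCV 4.12 (cv2) and the standard library are available. Lean on these libraries where they do the work, as an engineer would, in place of code of your own. Each camera call takes 0.05 s, during which the arm holds its last target.

## Working session

There is one attempt and no reset: what is moved stays moved. The work goes in short steps, Python scripts to look and compute and a tool call to move; the robot and the scene stay as the last step left them, time stands still between calls to the robot, and variables do not carry over. Pictures are saved under pics/ and viewed, and the job is handed in when it is done.

Besides the shell and the picture viewer there is one more tool, called after "Call:" in YAML: its name, and indented under it one key for each argument. servo_tool: Moves the arm, as the interface text tells. Its arguments: {"type":"object","properties":{"deltas":{"type":"array","items":{"type":"object","properties":{"grip":{"type":"number"},"delta_pos":{"type":"array","items":{"type":"number"}},"turn":{"type":"number"}}}},"force":{"type":"number"}},"required":["deltas"]}

```bash
mkdir -p pics
python3 - <<'E'
from bench import robot, vision
import cv2,pickle
fs={}
for n in("scene","top"):
    f=vision.grab_frame(n); fs[n]=f
    cv2.imwrite(f"pics/{n}0.png",cv2.resize(f["image"][:,:,::-1],(800,600),interpolation=cv2.INTER_CUBIC))
    print(n,{k:v for k,v in f.items() if k!="image"})
pickle.dump(fs,open("f0.pkl","wb"))
print(robot.state(), robot.hold_point_z)
E
```

```text
scene {'fx': 417.8589602331707, 'fy': 417.8589602331707, 'cx': 252.56520228058062, 'cy': 188.21293286592763, 'world_to_cam': array([[-0.69997567, -0.71414323,  0.00578766,  0.40836344],
       [ 0.36124627, -0.34706558,  0.86547479, -0.26641718],
       [-0.61606427,  0.60790207,  0.50091904, -0.60974598],
       [ 0.        ,  0.        ,  0.        ,  1.        ]])}
top {'fx': 357.0020126687123, 'fy': 357.0020126687123, 'cx': 254.4130831076208, 'cy': 191.79827041187718, 'world_to_cam': array([[-0.01194675, -0.99976448,  0.01811788,  0.0364479 ],
       [ 0.99685502, -0.01048849,  0.07854979, -0.57554194],
       [-0.07834126,  0.01899931,  0.99674554, -0.8725025 ],
       [ 0.        ,  0.        ,  0.        ,  1.        ]])}
{'time_s': 0.1, 'joint_positions': array([-1.25557187e+00,  2.59118432e-01,  2.09009178e-02,  1.33366442e+00,
       -3.11200118e-05,  1.41815578e+00]), 'qd': array([ 3.00453909e-05,  2.72541643e-04,  3.52389302e-03, -1.21870963e-03,
       -1.44077617e-03,  6.31879967e-04]), 'effort': array([ 5.38542430e-03, -5.56694055e+01,  3.45069265e+01,  1.16389562e-02,
       -1.67194999e-04,  4.39434046e-06]), 'tool_pos': array([ 0.24794121, -0.49070603,  0.230761  ]), 'tool_rot': array([ 8.51757403e-01, -5.23936094e-01, -4.23792230e-04, -3.39525510e-04]), 'ft_force': array([-0.30965952, -0.34445134,  0.65915139]), 'wrist_torque': array([ 0.04255412, -0.05294471, -0.01310632]), 'finger_gap': 0.08513875948229375} 0.0187
```

View pics/scene0.png

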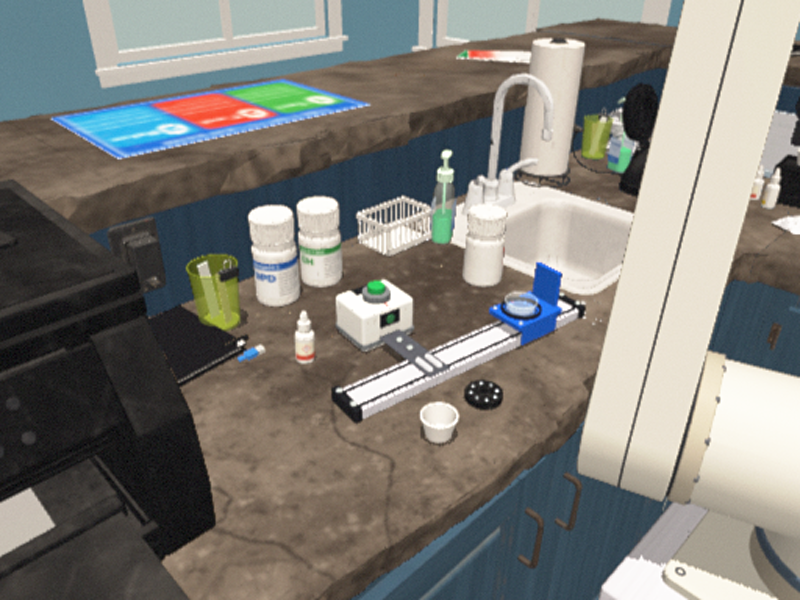

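View pics/top0.png

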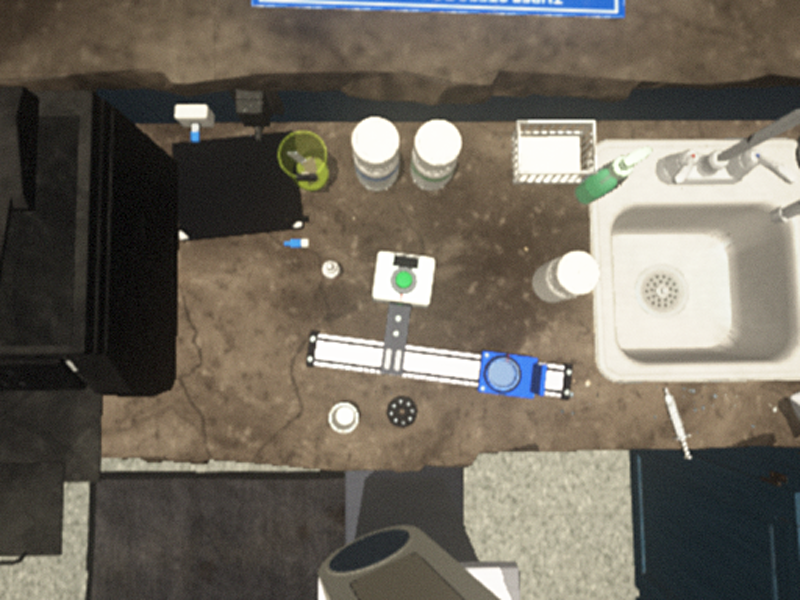

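The pictures show the rail in the top view from about (312,350) to (568,380) at 800x600. The stage deck spans (480–540, 375), with the tab at its right end. The button is at (404,280) and the bracket rods at about (393,360). I'll measure these now.

```bash
cat > h.py <<'E'
import numpy as np,cv2
def ray(f,u,v,z):
    W=f["world_to_cam"];R=W[:3,:3];t=W[:3,3]
    d=R.T@np.array([(u-f["cx"])/f["fx"],-(v-f["cy"])/f["fy"],-1.]);o=-R.T@t
    return o+d*(z-o[2])/d[2]
def proj(f,p):
    W=f["world_to_cam"];c=W[:3,:3]@np.asarray(p)+W[:3,3]
    return np.array([f["cx"]+f["fx"]*c[0]/-c[2],f["cy"]-f["fy"]*c[1]/-c[2]])
def blobs(m,mn=15):
    cs,_=cv2.findContours(m.astype(np.uint8),cv2.RETR_EXTERNAL,cv2.CHAIN_APPROX_NONE)
    return sorted([c for c in cs if cv2.contourArea(c)>mn],key=cv2.contourArea,reverse=True)
E
python3 - <<'E'
import pickle;from h import *
fs=pickle.load(open("f0.pkl","rb"))
for n,roi in(("top",(190,120,400,270)),("scene",(180,110,390,290))):
    f=fs[n];hsv=cv2.cvtColor(f["image"],cv2.COLOR_RGB2HSV)
    R=np.zeros(hsv.shape[:2],bool);R[roi[1]:roi[3],roi[0]:roi[2]]=1
    h,s,v=[hsv[...,i].astype(int) for i in range(3)]
    for nm,m,z in(("green",(h>45)&(h<80)&(s>130)&(v>60)&R,.07),("blue",(h>105)&(h<125)&(s>150)&(v>80)&R,.041)):
        for c in blobs(m)[:3]:
            r=cv2.minAreaRect(c);print(n,nm,cv2.contourArea(c),r)
            for p in list(cv2.boxPoints(r))+[r[0]]:print("   ",p.round(1),ray(f,*p,z).round(4))
f=fs["top"]
im=f["image"][195:265,185:385,::-1];cv2.imwrite("pics/c1.png",cv2.resize(im,None,fx=4,fy=4,interpolation=cv2.INTER_CUBIC))
f=fs["scene"]
im=f["image"][165:275,205:385,::-1];cv2.imwrite("pics/c2.png",cv2.resize(im,None,fx=4.4,fy=4.4,interpolation=cv2.INTER_CUBIC))
E
```

```text
top green 55.0 ((258.0000305175781, 179.0), (8.485280990600586, 8.485280990600586), 45.0)
    [252. 179.] [0.6028 0.0363 0.07  ]
    [258. 173.] [0.617  0.0218 0.07  ]
    [264. 179.] [0.6025 0.0077 0.07  ]
    [258. 185.] [0.5883 0.0222 0.07  ]Traceback (most recent call last):
  File "<stdin>", line 10, in <module>
AttributeError: 'tuple' object has no attribute 'round'. Did you mean: 'count'?
```

Run:
```python
import pickle;from h import *
fs=pickle.load(open("f0.pkl","rb"))
for n,roi in(("top",(190,120,400,270)),("scene",(180,110,390,290))):
    f=fs[n];hsv=cv2.cvtColor(f["image"],cv2.COLOR_RGB2HSV)
    R=np.zeros(hsv.shape[:2],bool);R[roi[1]:roi[3],roi[0]:roi[2]]=1
    h,s,v=[hsv[...,i].astype(int) for i in range(3)]
    for nm,m,z in(("green",(h>45)&(h<80)&(s>130)&(v>60)&R,.07),("blue",(h>105)&(h<125)&(s>150)&(v>80)&R,.041)):
        for c in blobs(m)[:3]:
            r=cv2.minAreaRect(c);print(n,nm,cv2.contourArea(c),r)
            for p in list(cv2.boxPoints(r))+[np.array(r[0])]:print("   ",p.round(1),ray(f,*p,z).round(4))
f=fs["top"]
im=f["image"][195:265,185:385,::-1];cv2.imwrite("pics/c1.png",cv2.resize(im,None,fx=4,fy=4,interpolation=cv2.INTER_CUBIC))
f=fs["scene"]
im=f["image"][165:275,205:385,::-1];cv2.imwrite("pics/c2.png",cv2.resize(im,None,fx=4.4,fy=4.4,interpolation=cv2.INTER_CUBIC))
```

```text
top green 55.0 ((258.0000305175781, 179.0), (8.485280990600586, 8.485280990600586), 45.0)
    [252. 179.] [0.6028 0.0363 0.07  ]
    [258. 173.] [0.617  0.0218 0.07  ]
    [264. 179.] [0.6025 0.0077 0.07  ]
    [258. 185.] [0.5883 0.0222 0.07  ]
    [258. 179.] [0.6026 0.022  0.07  ]
top blue 241.0 ((333.3846435546875, 240.42311096191406), (17.985034942626953, 25.799222946166992), 7.125016689300537)
    [322.9 252.1] [ 0.4257 -0.1343  0.041 ]
    [326.1 226.5] [ 0.4875 -0.1438  0.041 ]
    [343.9 228.7] [ 0.4815 -0.1874  0.041 ]
    [340.7 254.3] [ 0.4197 -0.1777  0.041 ]
    [333.4 240.4] [ 0.4535 -0.1608  0.041 ]
top blue 80.0 ((313.39190673828125, 237.64865112304688), (13.480716705322266, 25.810640335083008), 9.462321281433105)
    [304.6 249.3] [ 0.4331 -0.09    0.041 ]
    [308.9 223.8] [ 0.4946 -0.1018  0.041 ]
    [322.2 226. ] [ 0.4888 -0.1343  0.041 ]
    [317.9 251.5] [ 0.4274 -0.1222  0.041 ]
    [313.4 237.6] [ 0.4609 -0.112   0.041 ]
top blue 41.5 ((346.6980285644531, 243.01980590820312), (3.781141519546509, 18.20918083190918), 5.710592269897461)
    [343.9 251.9] [ 0.4255 -0.1857  0.041 ]
    [345.7 233.8] [ 0.4693 -0.1915  0.041 ]
    [349.5 234.1] [ 0.4682 -0.2007  0.041 ]
    [347.7 252.3] [ 0.4245 -0.1948  0.041 ]
    [346.7 243. ] [ 0.4468 -0.1932  0.041 ]
scene green 59.5 ((240.0, 183.5), (7.0, 10.0), 90.0)
    [235. 180.] [0.6314 0.0099 0.07  ]
    [245. 180.] [ 0.6155 -0.0066  0.07  ]
    [245. 187.] [0.5922 0.0155 0.07  ]
    [235. 187.] [0.6076 0.0316 0.07  ]
    [240.  183.5] [0.6115 0.0128 0.07  ]
scene blue 792.5 ((342.8143615722656, 194.81878662109375), (37.55009078979492, 49.257991790771484), 46.90915298461914)
    [312.  197.9] [ 0.4876 -0.0944  0.041 ]
    [348.  164.3] [ 0.5285 -0.2959  0.041 ]
    [373.6 191.7] [ 0.4055 -0.2199  0.041 ]
    [337.7 225.4] [ 0.3835 -0.0474  0.041 ]
    [342.8 194.8] [ 0.4471 -0.1563  0.041 ]
```

View pics/c1.png

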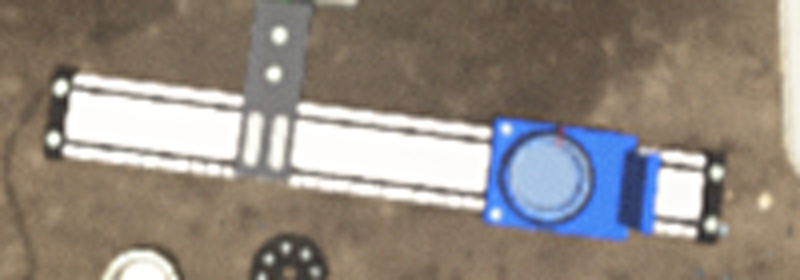

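View pics/c2.png

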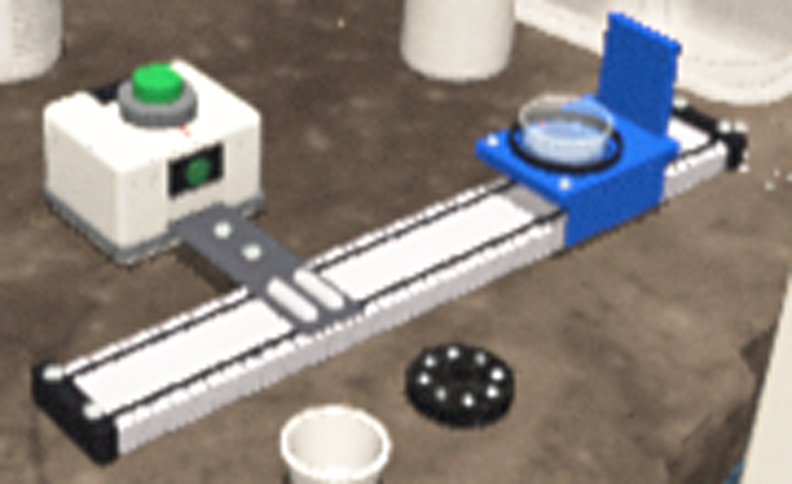

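```bash
cat > m.py <<'E'
import pickle;from h import *
fs=pickle.load(open("f0.pkl","rb"));T=fs["top"];S=fs["scene"]
def c1(U,V,z):return ray(T,(U+.5)/4-.5+185,(V+.5)/4-.5+195,z)
def c2(U,V,z):return ray(S,(U+.5)/4.4-.5+205,(V+.5)/4.4-.5+165,z)
L=(c1(60,87,.022)+c1(53,138,.022))/2;Rr=(c1(717,173,.022)+c1(711,224,.022))/2
print("caps",L,Rr,np.linalg.norm(L-Rr)); 
a=(L-Rr)[:2];a/=np.linalg.norm(a);yaw=np.arctan2(-a[0],a[1]);print("yaw",yaw)
xh=np.array([np.cos(yaw),np.sin(yaw)]);O=((L+Rr)/2)[:2]
def rl(nm,p):print(nm,p.round(4),"rail xy",((p[:2]-O)@xh).round(4),((p[:2]-O)@a).round(4))
rl("rods",c1(266,141,.018))
rl("deckL1",c1(494,118,.041));rl("deckL2",c1(485,220,.041))
rl("tab1",c1(658,152,.096));rl("tab2",c1(651,235,.096))
rl("dish seat",c1(546,177,.047))
rl("green top",ray(T,258,179,.076));rl("green s",c2(158,73,.076))
rl("S capL",c2(45,390,.022)/1);rl("S capLscrews",(c2(52,373,.022)+c2(92,412,.022))/2);rl("S capRscrews",(c2(682,104,.022)+c2(738,128,.022))/2)
rl("S rods",(c2(320,288,.018)+c2(292,300,.018))/2)
rl("S deckL near",c2(566,205,.041));rl("S deckL far",c2(479,143,.041))
rl("S tab top far",c2(612,14,.096));rl("S tab top near",c2(677,45,.096))
for nm,u,v in(("jar",575,272),("dropper",331,269),("cup",343,417),("disc",402,411)):
  rl(nm,ray(T,u*.64,v*.64,.02))
E
python3 m.py
```

```text
caps [0.50032051 0.1691362  0.022     ] [ 0.44199099 -0.23943358  0.022     ] 0.41271248808870353
yaw -0.14180690221909467
rods [0.481  0.0392 0.018 ] rail xy -0.0008 0.075
deckL1 [ 0.4938 -0.1     0.041 ] rail xy 0.0316 -0.061
deckL2 [ 0.4322 -0.093   0.041 ] rail xy -0.0304 -0.0628
tab1 [ 0.4741 -0.1844  0.096 ] rail xy 0.024 -0.1473
tab2 [ 0.4271 -0.1788  0.096 ] rail xy -0.0233 -0.1485
dish seat [ 0.458  -0.1297  0.047 ] rail xy 0.0003 -0.0954
green top [0.6019 0.0222 0.076 ] rail xy 0.1214 0.0752
green s [0.6106 0.0119 0.076 ] rail xy 0.1313 0.0663
S capL [0.5075 0.1762 0.022 ] rail xy 0.0062 0.2144
S capLscrews [0.4983 0.1688 0.022 ] rail xy -0.002 0.2057
S capRscrews [ 0.4358 -0.24    0.022 ] rail xy -0.006 -0.2078
S rods [0.4805 0.0377 0.018 ] rail xy -0.0011 0.0735
S deckL near [ 0.4213 -0.0842  0.041 ] rail xy -0.0424 -0.0556
S deckL far [ 0.4875 -0.0996  0.041 ] rail xy 0.0253 -0.0615
S tab top far [ 0.4667 -0.1771  0.096 ] rail xy 0.0157 -0.1412
S tab top near [ 0.4241 -0.1723  0.096 ] rail xy -0.0272 -0.1425
jar [ 0.6182 -0.2589  0.02  ] rail xy 0.1771 -0.2007
dropper [0.6268 0.1366 0.02  ] rail xy 0.1298 0.192
cup [0.3912 0.1183 0.02  ] rail xy -0.1009 0.1406
disc [0.3992 0.025  0.02  ] rail xy -0.0797 0.0493
```

Call:
servo_tool:
  deltas:
    - {"grip": 0, "delta_pos": [0, 0, 0], "turn": -6.9}
    - {"grip": 0, "delta_pos": [0, 0, 0], "turn": -6.9}
    - {"grip": 0, "delta_pos": [0, 0, 0], "turn": -6.9}
    - {"grip": 0, "delta_pos": [0, 0, 0], "turn": -6.9}
    - {"grip": 0, "delta_pos": [0, 0, 0], "turn": -6.9}
    - {"grip": 0, "delta_pos": [0, 0, 0], "turn": -6.9}
    - {"grip": 0, "delta_pos": [0, 0, 0], "turn": -6.9}
    - {"grip": 0, "delta_pos": [0, 0, 0], "turn": -6.8}
    - {"grip": 0, "delta_pos": [0, 0, 0], "turn": 0}
  force: 30

```text
time_s: 0.85
tool_pos: [0.248, -0.4908, 0.2309]
tool_rot: [0.998, -0.068, -0.0, -0.0]
ft_force: [-0.4, -0.1, -0.1]
finger_gap: -0.0003
```

```bash
cat > st.py <<'E'
import sys,numpy as np
from scipy.spatial.transform import Rotation as R
from bench import robot
s=robot.state();Q=R.from_quat(s["tool_rot"]).as_matrix();p=s["tool_pos"]
print("t",s["time_s"],"pos",p.round(4),"gap",s["finger_gap"],"F",s["ft_force"].round(2),"xang",np.degrees(np.arctan2(Q[1,0],Q[0,0])).round(2),"zax",Q[:,2].round(3))
O=np.array([.4712,-.0351]);y=-.1418;xh=np.array([np.cos(y),np.sin(y)]);a=np.array([-np.sin(y),np.cos(y)])
print("rail",(p[:2]-O)@xh,(p[:2]-O)@a)
if len(sys.argv)>3:
    g=list(map(float,sys.argv[1:4]));w=np.r_[O+xh*g[0]+a*g[1],g[2]]
    print("target",w.round(4),"delta cm",(Q.T@(w-p)*100).round(2))
E
python3 st.py 0 -.185 .06
python3 - <<'E'
import pickle;from h import *
fs=pickle.load(open("f0.pkl","rb"));T=fs["top"];S=fs["scene"]
for z in (.076,.08,.084,.088,.092):print(z,ray(T,258,179,z),ray(S,(158.5/4.4-.5+205),(73.5/4.4-.5+165),z))
E
```

```text
t 0.85 pos [ 0.248  -0.4908  0.2309] gap -0.0002865298867736819 F [-0.44 -0.11 -0.14] xang -7.79 zax [-0.     0.001 -1.   ]
rail -0.1566058324142058 -0.4826417145036396
target [ 0.4451 -0.2182  0.06  ] delta cm [ 15.84 -29.66  17.11]
0.076 [0.60193605 0.02216412 0.076     ] [0.61056064 0.0119473  0.076     ]
0.08 [0.60147735 0.02228254 0.08      ] [0.60528045 0.01682341 0.08      ]
0.084 [0.60101866 0.02240097 0.084     ] [0.60000025 0.02169952 0.084     ]
0.088 [0.60055996 0.02251939 0.088     ] [0.59472006 0.02657563 0.088     ]
0.092 [0.60010126 0.02263781 0.092     ] [0.58943987 0.03145173 0.092     ]
```

Call:
servo_tool:
  deltas:
    - {"grip": 0, "delta_pos": [1.58, -2.97, 0], "turn": -0.03}
    - {"grip": 0, "delta_pos": [1.58, -2.97, 0], "turn": -0.03}
    - {"grip": 0, "delta_pos": [1.58, -2.97, 0], "turn": -0.03}
    - {"grip": 0, "delta_pos": [1.58, -2.97, 0], "turn": -0.03}
    - {"grip": 0, "delta_pos": [1.58, -2.97, 0], "turn": -0.03}
    - {"grip": 0, "delta_pos": [1.58, -2.97, 0], "turn": -0.03}
    - {"grip": 0, "delta_pos": [1.58, -2.97, 0], "turn": -0.03}
    - {"grip": 0, "delta_pos": [1.58, -2.97, 0], "turn": -0.03}
    - {"grip": 0, "delta_pos": [1.58, -2.97, 0], "turn": -0.03}
    - {"grip": 0, "delta_pos": [1.58, -2.97, 0], "turn": -0.03}
    - {"grip": 0, "delta_pos": [0, 0, 0], "turn": 0}
    - {"grip": 0, "delta_pos": [0, 0, 0], "turn": 0}

```text
time_s: 1.85
tool_pos: [0.4463, -0.2172, 0.2311]
tool_rot: [0.998, -0.068, -0.0, -0.0]
ft_force: [0.0, -0.5, -0.6]
finger_gap: 0.0002
```

```bash
python3 st.py 0 -.185 .06
python3 - <<'E'
from bench import vision
import cv2
f=vision.grab_frame("scene");cv2.imwrite("pics/s1.png",f["image"][:,:,::-1])
f=vision.grab_frame("top");cv2.imwrite("pics/t1.png",f["image"][:,:,::-1])
E
```

```text
t 1.85 pos [ 0.4463 -0.2172  0.2311] gap 0.00020470960242547248 F [ 0.   -0.46 -0.56] xang -7.81 zax [-0.  0. -1.]
rail 0.0010875404982310342 -0.18376462665676724
target [ 0.4451 -0.2182  0.06  ] delta cm [-0.1   0.13 17.11]
```

View pics/s1.png

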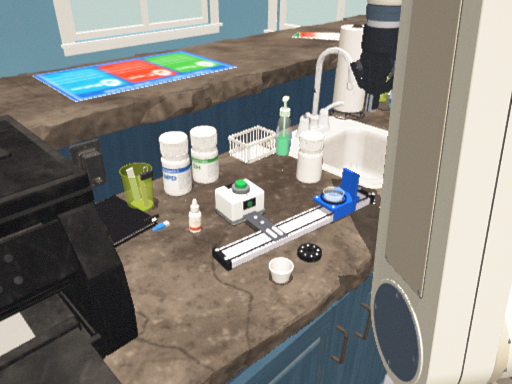

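View pics/t1.png

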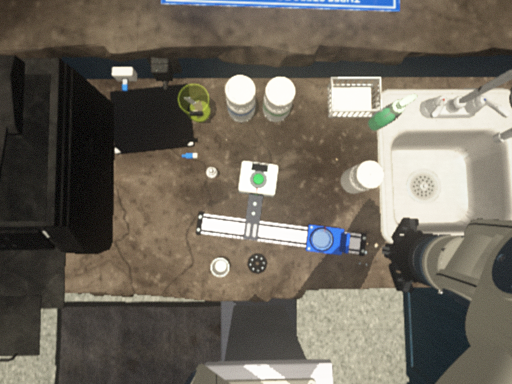

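The top view shows the gripper at (400,255). That agrees with the TCP projected at z = 0.23, just right of the rail's right cap. The way down is clear.

Call:
servo_tool:
  deltas:
    - {"grip": 0, "delta_pos": [-0.1, 0.15, 2.8], "turn": -0.3}
    - {"grip": 0, "delta_pos": [0, 0, 2.8], "turn": 0}
    - {"grip": 0, "delta_pos": [0, 0, 2.8], "turn": 0}
    - {"grip": 0, "delta_pos": [0, 0, 2.8], "turn": 0}
    - {"grip": 0, "delta_pos": [0, 0, 2.8], "turn": 0}
    - {"grip": 0, "delta_pos": [0, 0, 2.5], "turn": 0}
    - {"grip": 0, "delta_pos": [0, 0, 0], "turn": 0}
    - {"grip": 0, "delta_pos": [0, 0, 0], "turn": 0}

```text
time_s: 2.62
tool_pos: [0.4434, -0.2206, 0.0659]
tool_rot: [0.998, -0.067, -0.001, -0.001]
ft_force: [-0.1, -0.2, 0.0]
finger_gap: -0.0002
```

```bash
python3 st.py 0 -.160 .06
python3 - <<'E'
from bench import vision
import cv2
f=vision.grab_frame("scene");cv2.imwrite("pics/s2.png",f["image"][:,:,::-1])
f=vision.grab_frame("top");cv2.imwrite("pics/t2.png",cv2.resize(f["image"][190:270,230:400,::-1],None,fx=4,fy=4))
E
```

```text
t 2.6167 pos [ 0.4434 -0.2206  0.0659] gap -0.00019435315517588465 F [-0.14 -0.17  0.01] xang -7.66 zax [-0.002  0.001 -1.   ]
rail -0.0013462608816911872 -0.18757841166362063
target [ 0.4486 -0.1935  0.06  ] delta cm [ 0.16 -2.76  0.59]
```

View pics/t2.png

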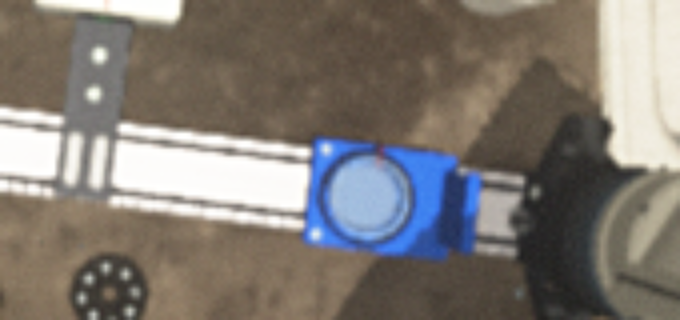

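View pics/s2.png

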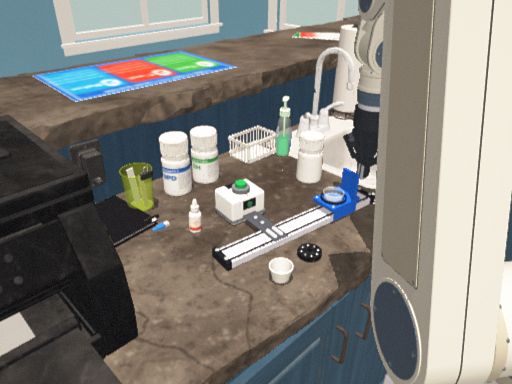

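Call:
servo_tool:
  deltas:
    - {"grip": 0, "delta_pos": [0.15, -1.0, 0], "turn": 0.4}
    - {"grip": 0, "delta_pos": [0, -1.0, 0], "turn": 0}
    - {"grip": 0, "delta_pos": [0, -0.4, 0], "turn": 0}
    - {"grip": 0, "delta_pos": [0, -0.4, 0], "turn": 0}
    - {"grip": 0, "delta_pos": [0, -0.4, 0], "turn": 0}
    - {"grip": 0, "delta_pos": [0, -0.5, 0], "turn": 0}
    - {"grip": 0, "delta_pos": [0, -0.6, 0], "turn": 0}
    - {"grip": 0, "delta_pos": [0, -0.7, 0], "turn": 0}

```text
time_s: 3.38
tool_pos: [0.4529, -0.1704, 0.0664]
tool_rot: [0.998, -0.069, 0.0, 0.0]
ft_force: [0.2, -1.3, 0.5]
finger_gap: 0.0002
```

```bash
python3 st.py 0 -.03 .066
python3 - <<'E'
from bench import vision
import cv2
f=vision.grab_frame("top");cv2.imwrite("pics/t3.png",cv2.resize(f["image"][190:270,200:400,::-1],None,fx=4,fy=4))
E
```

```text
t 3.3833 pos [ 0.4529 -0.1704  0.0664] gap 0.00023811180122781993 F [ 0.21 -1.33  0.49] xang -7.92 zax [ 0. -0. -1.]
rail 0.0010055456494182484 -0.1365301130781311
target [ 0.467  -0.0648  0.066 ] delta cm [ -0.06 -10.65   0.04]
```

View pics/t3.png

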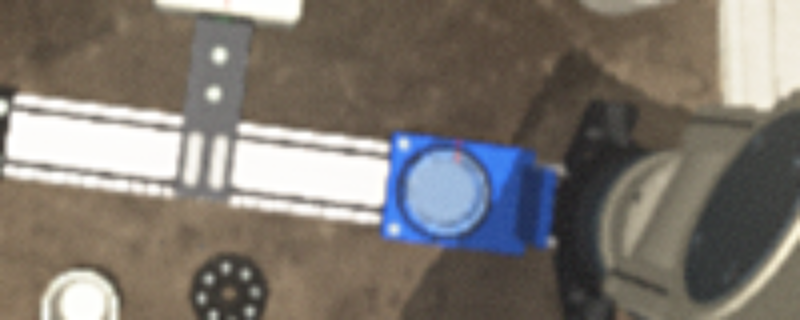

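The stage is moving with about 1.3 N on the tool. Next I'll calibrate the TCP-to-stage offset.

```bash
cat >> m.py <<'E'
print('----')
def c3(U,V,z):return ray(T,(U+.5)/4-.5+200,(V+.5)/4-.5+190,z)
rl("deck",c3(391,130,.041));rl("deck",c3(382,238,.041));rl("rods",c3(208,160,.018))
rl("dish seat",c3(446,190,.047))
E
python3 m.py | sed -n '/----/,$p'
```

```text
----
deck [ 0.499  -0.0737  0.041 ] rail xy 0.0331 -0.0343
deck [ 0.4338 -0.0669  0.041 ] rail xy -0.0325 -0.0367
rods [0.4816 0.038  0.018 ] rail xy -0.0 0.0739
dish seat [ 0.4625 -0.1055  0.047 ] rail xy 0.0014 -0.0709
```

Call:
servo_tool:
  deltas:
    - {"grip": 0, "delta_pos": [0, -0.8, 0], "turn": 0}
    - {"grip": 0, "delta_pos": [0, -0.8, 0], "turn": 0}
    - {"grip": 0, "delta_pos": [0, -0.8, 0], "turn": 0}
    - {"grip": 0, "delta_pos": [0, -0.8, 0], "turn": 0}
    - {"grip": 0, "delta_pos": [0, -0.8, 0], "turn": 0}
    - {"grip": 0, "delta_pos": [0, -0.8, 0], "turn": 0}
    - {"grip": 0, "delta_pos": [0, -0.8, 0], "turn": 0}
    - {"grip": 0, "delta_pos": [0, -0.8, 0], "turn": 0}
    - {"grip": 0, "delta_pos": [0, -0.7, 0], "turn": 0}
    - {"grip": 0, "delta_pos": [0, -0.5, 0], "turn": 0}

```text
time_s: 4.27
tool_pos: [0.4632, -0.0944, 0.0663]
tool_rot: [0.998, -0.069, -0.0, -0.0]
ft_force: [-0.2, -1.7, -0.3]
finger_gap: 0.0004
```

```bash
python3 st.py 0 .01 .066
python3 - <<'E'
from bench import vision
import cv2
f=vision.grab_frame("top");cv2.imwrite("pics/t4.png",cv2.resize(f["image"][190:270,200:400,::-1],None,fx=4,fy=4))
E
```

```text
t 4.2667 pos [ 0.4632 -0.0944  0.0663] gap 0.0003987726742532984 F [-0.17 -1.68 -0.31] xang -7.87 zax [-0.  0. -1.]
rail 0.0004831838077672193 -0.05987704046840374
target [ 0.4726 -0.0252  0.066 ] delta cm [-0.02 -6.99  0.03]
```

View pics/t4.png

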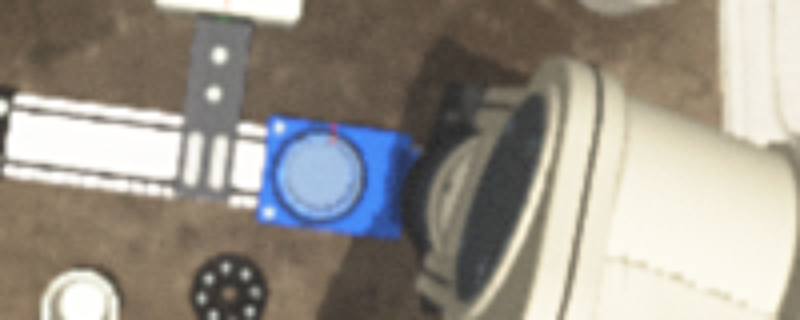

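Call:
servo_tool:
  deltas:
    - {"grip": 0, "delta_pos": [0, -0.5, 0], "turn": 0}
    - {"grip": 0, "delta_pos": [0, -0.6, 0], "turn": 0}
    - {"grip": 0, "delta_pos": [0, -0.6, 0], "turn": 0}
    - {"grip": 0, "delta_pos": [0, -0.6, 0], "turn": 0}
    - {"grip": 0, "delta_pos": [0, -0.6, 0], "turn": 0}
    - {"grip": 0, "delta_pos": [0, -0.6, 0], "turn": 0}
    - {"grip": 0, "delta_pos": [0, -0.4, 0], "turn": 0}
    - {"grip": 0, "delta_pos": [0, -0.2, 0], "turn": 0}
    - {"grip": 0, "delta_pos": [0, -0.1, 0], "turn": 0}
    - {"grip": 0, "delta_pos": [0, 0, 0], "turn": 0}

```text
time_s: 5.15
tool_pos: [0.4689, -0.0535, 0.0663]
tool_rot: [0.998, -0.069, -0.0, -0.0]
ft_force: [0.1, 1.0, -0.0]
finger_gap: -0.0001
```

```bash
python3 st.py 0 .01 .066
python3 - <<'E'
from bench import vision
import cv2
f=vision.grab_frame("top");cv2.imwrite("pics/t5.png",cv2.resize(f["image"][190:270,200:400,::-1],None,fx=4,fy=4))
f=vision.grab_frame("scene");cv2.imwrite("pics/s5.png",cv2.resize(f["image"][160:280,200:400,::-1],None,fx=4,fy=4))
E
```

```text
t 5.15 pos [ 0.4689 -0.0535  0.0663] gap -5.896306307884723e-05 F [ 0.09  1.01 -0.05] xang -7.87 zax [ 0.  0. -1.]
rail 0.00035577079716413596 -0.018520900083234537
target [ 0.4726 -0.0252  0.066 ] delta cm [-0.02 -2.85  0.03]
```

View pics/t5.png

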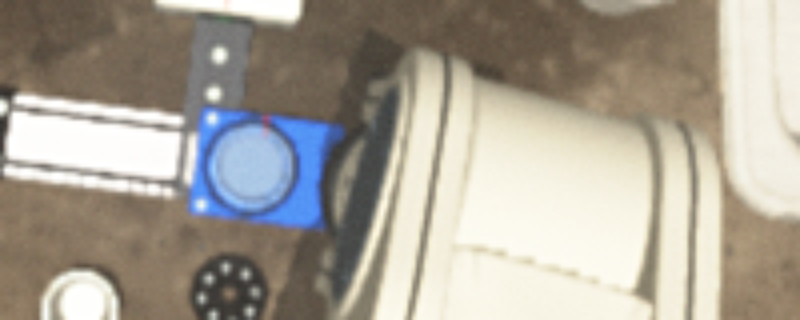

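View pics/s5.png

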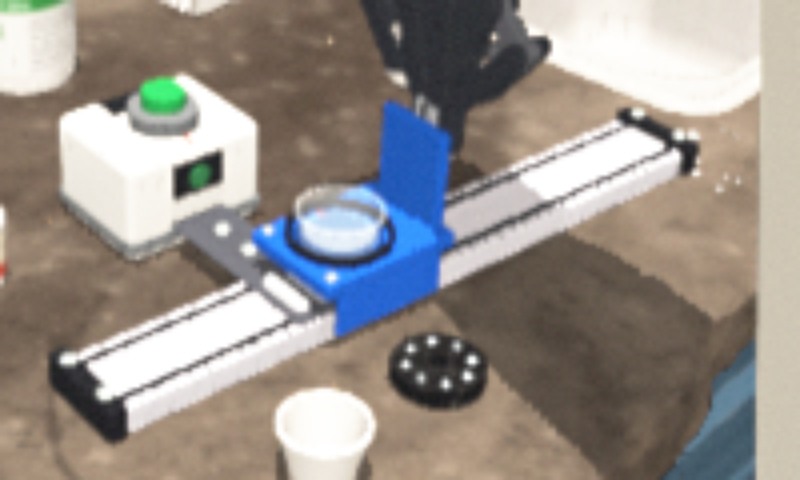

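```bash
cat >> m.py <<'E'
print('====')
rl("deck",c3(201,106,.041));rl("deck",c3(190,214,.041));rl("seat",c3(251,167,.047))
E
python3 m.py | sed -n '/====/,$p'
```

```text
====
deck [0.515  0.0421 0.041 ] rail xy 0.0325 0.0827
deck [0.4498 0.0495 0.041 ] rail xy -0.0331 0.0808
seat [0.4778 0.0124 0.047 ] rail xy -0.0001 0.048
```

Call:
servo_tool:
  deltas:
    - {"grip": 0, "delta_pos": [0, -0.3, 0], "turn": 0}
    - {"grip": 0, "delta_pos": [0, -0.3, 0], "turn": 0}
    - {"grip": 0, "delta_pos": [0, -0.3, 0], "turn": 0}
    - {"grip": 0, "delta_pos": [0, -0.3, 0], "turn": 0}
    - {"grip": 0, "delta_pos": [0, -0.2, 0], "turn": 0}
    - {"grip": 0, "delta_pos": [0, -0.2, 0], "turn": 0}
    - {"grip": 0, "delta_pos": [0, -0.1, 0], "turn": 0}
    - {"grip": 0, "delta_pos": [0, 0, 0], "turn": 0}

```text
time_s: 5.92
tool_pos: [0.4713, -0.0366, 0.0663]
tool_rot: [0.998, -0.069, -0.0, -0.0]
ft_force: [0.4, -0.6, 0.7]
finger_gap: -0.0001
```

```bash
python3 st.py 0 .01 .066
```

```text
t 5.9167 pos [ 0.4713 -0.0366  0.0663] gap -0.00010665167013129246 F [ 0.39 -0.64  0.73] xang -7.87 zax [ 0.  0. -1.]
rail 0.00027271941667265714 -0.0014580825075639098
target [ 0.4726 -0.0252  0.066 ] delta cm [-0.02 -1.15  0.03]
```

Call:
servo_tool:
  deltas:
    - {"grip": 0, "delta_pos": [0, -0.1, 0], "turn": 0}
    - {"grip": 0, "delta_pos": [0, -0.1, 0], "turn": 0}
    - {"grip": 0, "delta_pos": [0, -0.1, 0], "turn": 0}
    - {"grip": 0, "delta_pos": [0, -0.1, 0], "turn": 0}

```text
time_s: 6.25
tool_pos: [0.4716, -0.034, 0.0663]
tool_rot: [0.998, -0.069, -0.0, 0.001]
ft_force: [-1.6, -6.8, 0.8]
finger_gap: -0.0004
```

Call:
servo_tool:
  deltas:
    - {"grip": 0, "delta_pos": [0, -0.1, 0], "turn": 0}
    - {"grip": 0, "delta_pos": [0, -0.1, 0], "turn": 0}

```text
time_s: 6.42
tool_pos: [0.472, -0.0316, 0.0663]
tool_rot: [0.998, -0.069, -0.0, 0.001]
ft_force: [-1.1, -3.5, 0.9]
finger_gap: 0.0
```

```bash
python3 st.py 0 .01 .066
```

```text
t 6.4167 pos [ 0.472  -0.0316  0.0663] gap 9.18492501091143e-06 F [-1.13 -3.5   0.89] xang -7.94 zax [-0.    -0.001 -1.   ]
rail 0.00025585205506764303 0.0035653636355056266
target [ 0.4726 -0.0252  0.066 ] delta cm [-0.02 -0.64  0.03]
```

Call:
servo_tool:
  deltas:
    - {"grip": 0, "delta_pos": [0, 0, 0], "turn": 0}

```text
time_s: 6.5
tool_pos: [0.472, -0.0312, 0.0663]
tool_rot: [0.998, -0.069, -0.0, 0.0]
ft_force: [0.0, -3.4, 0.3]
finger_gap: 0.0004
```

```bash
python3 st.py 0 .01 .066
python3 - <<'E'
from bench import vision
import cv2
f=vision.grab_frame("top");cv2.imwrite("pics/t6.png",cv2.resize(f["image"][190:270,200:400,::-1],None,fx=4,fy=4))
E
```

```text
t 6.5 pos [ 0.472  -0.0312  0.0663] gap 0.0004204762851408643 F [ 0.02 -3.43  0.3 ] xang -7.92 zax [-0.    -0.001 -1.   ]
rail 0.00023974700187474657 0.00396057993670892
target [ 0.4726 -0.0252  0.066 ] delta cm [-0.02 -0.6   0.03]
```

View pics/t6.png

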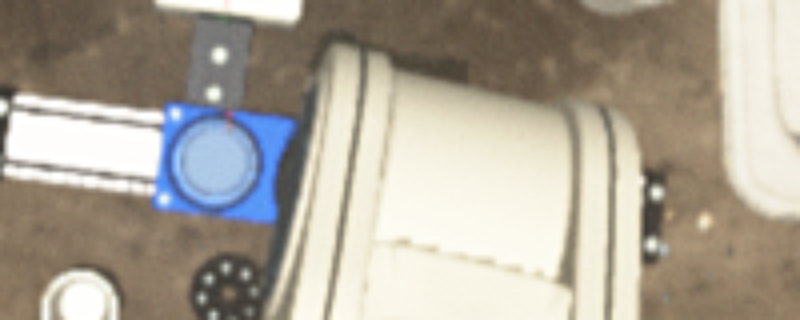

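Call:
servo_tool:
  deltas:
    - {"grip": 0, "delta_pos": [0, -0.1, 0], "turn": 0}
    - {"grip": 0, "delta_pos": [0, -0.1, 0], "turn": 0}

```text
time_s: 6.72
tool_pos: [0.4723, -0.029, 0.0663]
tool_rot: [0.998, -0.069, -0.0, -0.0]
ft_force: [-0.4, -1.2, 0.1]
finger_gap: 0.0003
```

Call:
servo_tool:
  deltas:
    - {"grip": 0, "delta_pos": [0, -0.1, 0], "turn": 0}
    - {"grip": 0, "delta_pos": [0, 0, 0], "turn": 0}

```text
time_s: 6.88
tool_pos: [0.4725, -0.0275, 0.0663]
tool_rot: [0.998, -0.069, 0.0, -0.0]
ft_force: [-0.1, -0.3, 0.5]
finger_gap: 0.0002
```

```bash
python3 st.py 0 .01 .066
python3 - <<'E'
from bench import vision
import cv2
f=vision.grab_frame("top");cv2.imwrite("pics/t7.png",cv2.resize(f["image"][190:270,200:400,::-1],None,fx=4,fy=4))
E
```

```text
t 6.8833 pos [ 0.4725 -0.0275  0.0663] gap 0.00020766909217028235 F [-0.13 -0.28  0.53] xang -7.87 zax [ 0.     0.001 -1.   ]
rail 0.0002568453533737863 0.007679011264054027
target [ 0.4726 -0.0252  0.066 ] delta cm [-0.02 -0.23  0.03]
```

View pics/t7.png

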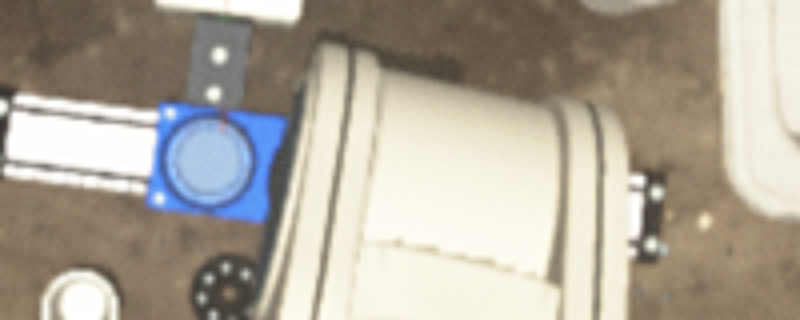

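Call:
servo_tool:
  deltas:
    - {"grip": 0, "delta_pos": [0, -0.1, 0], "turn": 0}
    - {"grip": 0, "delta_pos": [0, 0, 0], "turn": 0}

```text
time_s: 7.1
tool_pos: [0.4727, -0.0267, 0.0663]
tool_rot: [0.998, -0.069, 0.0, -0.0]
ft_force: [0.4, 1.2, -0.5]
finger_gap: 0.0001
```

Call:
servo_tool:
  deltas:
    - {"grip": 0, "delta_pos": [0, -0.1, 0], "turn": 0}
    - {"grip": 0, "delta_pos": [0, 0, 0], "turn": 0}

```text
time_s: 7.27
tool_pos: [0.4728, -0.0258, 0.0663]
tool_rot: [0.998, -0.069, -0.0, -0.0]
ft_force: [0.0, -0.2, 0.3]
finger_gap: 0.0002
```

```bash
python3 st.py 0 .01 .066
python3 - <<'E'
from bench import vision
import cv2
f=vision.grab_frame("top");cv2.imwrite("pics/t8.png",cv2.resize(f["image"][190:270,200:400,::-1],None,fx=4,fy=4))
E
```

```text
t 7.2667 pos [ 0.4728 -0.0258  0.0663] gap 0.00017554961816806586 F [ 0.02 -0.17  0.27] xang -7.89 zax [-0.  0. -1.]
rail 0.0002648533283136781 0.009391452327305403
target [ 0.4726 -0.0252  0.066 ] delta cm [-0.03 -0.06  0.03]
```

View pics/t8.png

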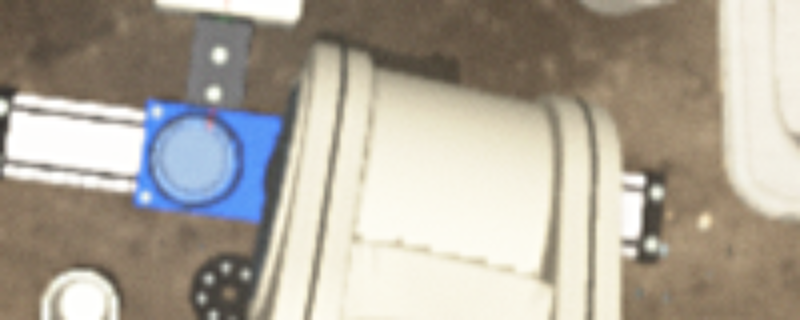

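It has snapped: the deck's left edge jumped from pixel 159 to 147, as predicted, with no force left on the tool. I'll back off, lift and check.

Call:
servo_tool:
  deltas:
    - {"grip": 0, "delta_pos": [0, 0.5, 0], "turn": 0}
    - {"grip": 0, "delta_pos": [0, 1.5, 0], "turn": 0}
    - {"grip": 0, "delta_pos": [0, 2, 0], "turn": 0}
    - {"grip": 0, "delta_pos": [0, 1, -1], "turn": 0}
    - {"grip": 0, "delta_pos": [0, 0, -3], "turn": 0}
    - {"grip": 0, "delta_pos": [0, 0, -3], "turn": 0}
    - {"grip": 0, "delta_pos": [0, 0, -2], "turn": 0}
    - {"grip": 0, "delta_pos": [0, 0, 0], "turn": 0}

```text
time_s: 7.98
tool_pos: [0.4676, -0.0766, 0.1602]
tool_rot: [0.998, -0.069, 0.003, 0.001]
ft_force: [0.6, -0.1, -0.2]
finger_gap: -0.0002
```

```bash
python3 st.py .1205 .0752 .155
python3 - <<'E'
from bench import vision
import cv2
f=vision.grab_frame("top");cv2.imwrite("pics/t9.png",cv2.resize(f["image"][160:270,200:400,::-1],None,fx=4,fy=4))
f=vision.grab_frame("scene");cv2.imwrite("pics/s9.png",cv2.resize(f["image"][160:280,200:400,::-1],None,fx=4,fy=4))
E
```

```text
t 7.9833 pos [ 0.4676 -0.0766  0.1602] gap -0.0001812103977449496 F [ 0.63 -0.14 -0.21] xang -7.92 zax [ 0.006 -0.002 -1.   ]
rail 0.0022932255013571904 -0.04164093063386716
target [0.6011 0.0223 0.155 ] delta cm [ 11.86 -11.64   0.58]
```

View pics/t9.png

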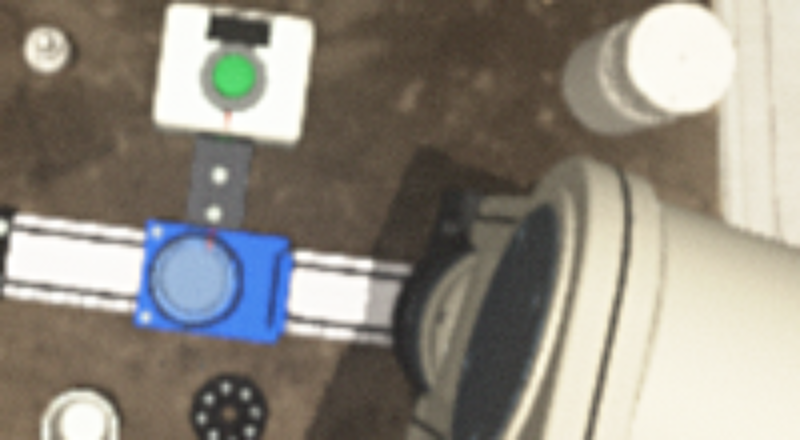

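View pics/s9.png

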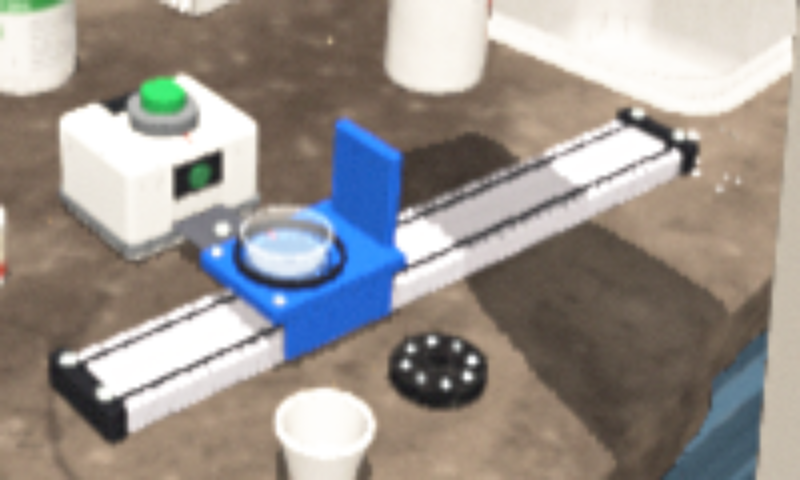

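Call:
servo_tool:
  deltas:
    - {"grip": 0, "delta_pos": [1.68, -1.66, 0], "turn": 0}
    - {"grip": 0, "delta_pos": [1.68, -1.66, 0], "turn": 0}
    - {"grip": 0, "delta_pos": [1.68, -1.66, 0], "turn": 0}
    - {"grip": 0, "delta_pos": [1.68, -1.66, 0], "turn": 0}
    - {"grip": 0, "delta_pos": [1.68, -1.66, 0], "turn": 0}
    - {"grip": 0, "delta_pos": [1.68, -1.66, 0], "turn": 0}
    - {"grip": 0, "delta_pos": [1.68, -1.66, 0], "turn": 0}
    - {"grip": 0, "delta_pos": [0, 0, 0], "turn": 0}
    - {"grip": 0, "delta_pos": [0, 0, 0], "turn": 0}
    - {"grip": 0, "delta_pos": [0, 0, 0], "turn": 0}

```text
time_s: 8.92
tool_pos: [0.5974, 0.0232, 0.1549]
tool_rot: [0.998, -0.069, -0.001, 0.0]
ft_force: [-0.0, 0.4, 0.1]
finger_gap: 0.0001
```

```bash
python3 st.py .1205 .0752 .105
```

```text
t 8.9167 pos [0.5974 0.0232 0.1549] gap 6.943979414060589e-05 F [-0.03  0.39  0.11] xang -7.88 zax [-0.003  0.    -1.   ]
rail 0.11671000879915665 0.07555802128724413
target [0.6011 0.0223 0.105 ] delta cm [0.39 0.04 4.99]
```

Call:
servo_tool:
  deltas:
    - {"grip": 0, "delta_pos": [0.4, 0, 1.5], "turn": 0}
    - {"grip": 0, "delta_pos": [0, 0, 1.5], "turn": 0}
    - {"grip": 0, "delta_pos": [0, 0, 1.0], "turn": 0}
    - {"grip": 0, "delta_pos": [0, 0, 0.6], "turn": 0}
    - {"grip": 0, "delta_pos": [0, 0, 0.4], "turn": 0}
    - {"grip": 0, "delta_pos": [0, 0, 0], "turn": 0}
    - {"grip": 0, "delta_pos": [0, 0, 0], "turn": 0}

```text
time_s: 9.5
tool_pos: [0.6023, 0.0226, 0.1067]
tool_rot: [0.998, -0.069, 0.0, 0.0]
ft_force: [-0.5, -0.0, -0.2]
finger_gap: 0.0001
```

```bash
python3 st.py .1205 .0752 .078
python3 - <<'E'
from bench import vision
import cv2
f=vision.grab_frame("scene");cv2.imwrite("pics/s10.png",cv2.resize(f["image"][100:220,200:400,::-1],None,fx=4,fy=4))
E
```

```text
t 9.5 pos [0.6023 0.0226 0.1067] gap 0.0001002791521382703 F [-0.51 -0.05 -0.24] xang -7.91 zax [ 0. -0. -1.]
rail 0.12163108316045043 0.07567371525262587
target [0.6011 0.0223 0.078 ] delta cm [-0.11  0.05  2.87]
```

View pics/s10.png

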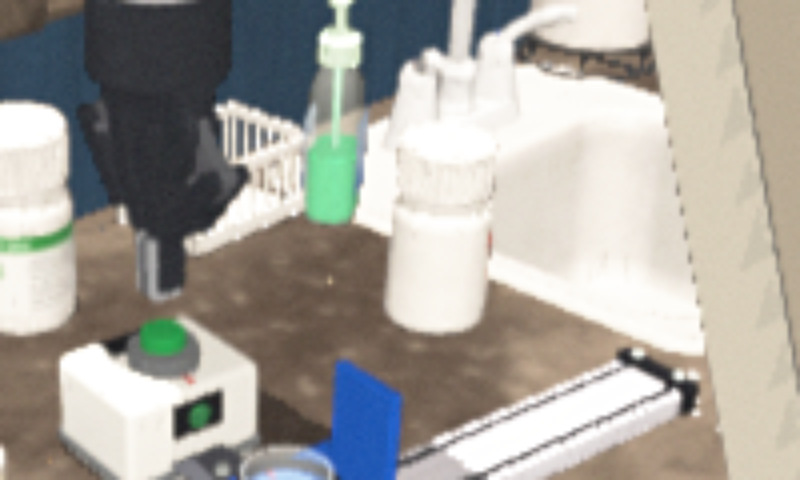

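The closed fingers at (160,270) sit straight above the button at (163,335). I'll go down slowly, watching the force.

Call:
servo_tool:
  deltas:
    - {"grip": 0, "delta_pos": [0, 0, 0.5], "turn": 0}
    - {"grip": 0, "delta_pos": [0, 0, 0.5], "turn": 0}
    - {"grip": 0, "delta_pos": [0, 0, 0.4], "turn": 0}
    - {"grip": 0, "delta_pos": [0, 0, 0.2], "turn": 0}
    - {"grip": 0, "delta_pos": [0, 0, 0.2], "turn": 0}
    - {"grip": 0, "delta_pos": [0, 0, 0.1], "turn": 0}
    - {"grip": 0, "delta_pos": [0, 0, 0], "turn": 0}

```text
time_s: 10.13
tool_pos: [0.6022, 0.0228, 0.087]
tool_rot: [0.998, -0.069, -0.0, 0.0]
ft_force: [-0.3, -0.1, 0.1]
finger_gap: -0.0003
```

Call:
servo_tool:
  deltas:
    - {"grip": 0, "delta_pos": [0, 0, 0.1], "turn": 0}
    - {"grip": 0, "delta_pos": [0, 0, 0.1], "turn": 0}
    - {"grip": 0, "delta_pos": [0, 0, 0], "turn": 0}

```text
time_s: 10.38
tool_pos: [0.6023, 0.0228, 0.0852]
tool_rot: [0.998, -0.069, -0.0, 0.0]
ft_force: [0.4, 0.3, 0.2]
finger_gap: -0.0002
```

Call:
servo_tool:
  deltas:
    - {"grip": 0, "delta_pos": [0, 0, 0.1], "turn": 0}
    - {"grip": 0, "delta_pos": [0, 0, 0.1], "turn": 0}
    - {"grip": 0, "delta_pos": [0, 0, 0], "turn": 0}

```text
time_s: 10.63
tool_pos: [0.6024, 0.0228, 0.0833]
tool_rot: [0.998, -0.069, 0.0, 0.0]
ft_force: [-0.3, 0.2, 1.3]
finger_gap: -0.0002
```

Call:
servo_tool:
  deltas:
    - {"grip": 0, "delta_pos": [0, 0, 0.1], "turn": 0}
    - {"grip": 0, "delta_pos": [0, 0, 0.1], "turn": 0}
    - {"grip": 0, "delta_pos": [0, 0, 0], "turn": 0}

```text
time_s: 10.88
tool_pos: [0.6024, 0.0228, 0.0813]
tool_rot: [0.998, -0.069, 0.0, 0.0]
ft_force: [-0.2, 0.3, 3.0]
finger_gap: 0.0003
```

Call:
servo_tool:
  deltas:
    - {"grip": 0, "delta_pos": [0, 0, 0.1], "turn": 0}
    - {"grip": 0, "delta_pos": [0, 0, 0.1], "turn": 0}
    - {"grip": 0, "delta_pos": [0, 0, 0], "turn": 0}

```text
time_s: 11.13
tool_pos: [0.6024, 0.0228, 0.0793]
tool_rot: [0.998, -0.069, 0.0, -0.0]
ft_force: [-0.5, -0.6, 4.0]
finger_gap: 0.0001
```

Call:
servo_tool:
  deltas:
    - {"grip": 0, "delta_pos": [0, 0, 0.1], "turn": 0}
    - {"grip": 0, "delta_pos": [0, 0, 0], "turn": 0}

```text
time_s: 11.3
tool_pos: [0.6024, 0.0228, 0.0783]
tool_rot: [0.998, -0.069, 0.0, -0.0]
ft_force: [0.0, 0.6, 4.0]
finger_gap: -0.0003
```

Call:
servo_tool:
  deltas:
    - {"grip": 0, "delta_pos": [0, 0, 0.1], "turn": 0}
    - {"grip": 0, "delta_pos": [0, 0, 0], "turn": 0}

```text
time_s: 11.47
tool_pos: [0.6025, 0.0228, 0.078]
tool_rot: [0.998, -0.069, 0.0, 0.0]
ft_force: [-2.1, 0.3, 9.5]
finger_gap: -0.0004
```

Call:
servo_tool:
  deltas:
    - {"grip": 0, "delta_pos": [0, 0, 0.05], "turn": 0}
    - {"grip": 0, "delta_pos": [0, 0, 0], "turn": 0}

```text
time_s: 11.63
tool_pos: [0.6025, 0.0228, 0.078]
tool_rot: [0.998, -0.069, 0.001, 0.0]
ft_force: [-3.4, -0.0, 12.4]
finger_gap: 0.0001
```

The button has bottomed out at z = 0.078: the force spiked and travel was about 6 mm. I'll release it, rise clear and check.

Call:
servo_tool:
  deltas:
    - {"grip": 0, "delta_pos": [0, 0, -0.3], "turn": 0}
    - {"grip": 0, "delta_pos": [0, 0, -0.6], "turn": 0}
    - {"grip": 0, "delta_pos": [0, 0, -1.5], "turn": 0}
    - {"grip": 0, "delta_pos": [0, 0, -2.5], "turn": 0}
    - {"grip": 0, "delta_pos": [0, 0, -3], "turn": 0}
    - {"grip": 0, "delta_pos": [0, 0, -3], "turn": 0}
    - {"grip": 0, "delta_pos": [0, 2.5, -2], "turn": 0}
    - {"grip": 0, "delta_pos": [0, 3, 0], "turn": 0}
    - {"grip": 0, "delta_pos": [0, 3, 0], "turn": 0}
    - {"grip": 0, "delta_pos": [0, 2, 0], "turn": 0}
    - {"grip": 0, "delta_pos": [0, 0, 0], "turn": 0}
    - {"grip": 0, "delta_pos": [0, 0, 0], "turn": 0}

```text
time_s: 12.63
tool_pos: [0.5875, -0.0821, 0.2055]
tool_rot: [0.998, -0.07, -0.0, -0.0]
ft_force: [0.2, 0.7, -0.2]
finger_gap: 0.0006
```

```bash
python3 st.py
python3 - <<'E'
from bench import vision
import cv2
f=vision.grab_frame("top");cv2.imwrite("pics/t11.png",cv2.resize(f["image"][160:270,200:400,::-1],None,fx=4,fy=4))
f=vision.grab_frame("scene");cv2.imwrite("pics/s11.png",cv2.resize(f["image"][160:280,200:400,::-1],None,fx=4,fy=4))
E
```

```text
t 12.6333 pos [ 0.5875 -0.0821  0.2055] gap 0.0005564961846153642 F [ 0.17  0.72 -0.23] xang -8.02 zax [-0.001  0.    -1.   ]
rail 0.1217927858501508 -0.030097763317170918
```

View pics/t11.png

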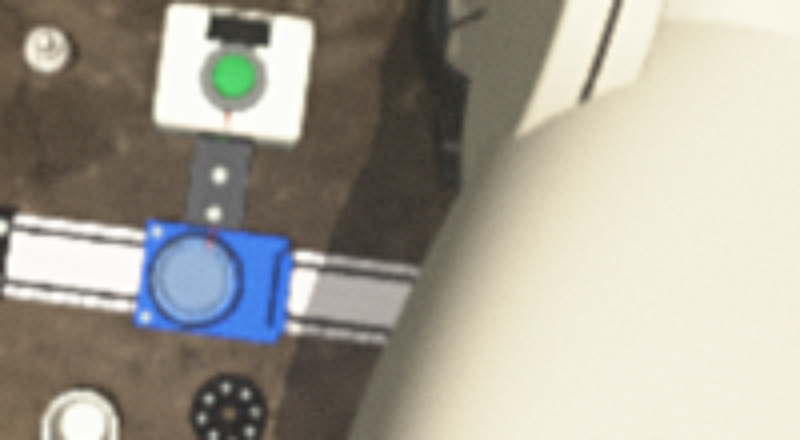

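View pics/s11.png

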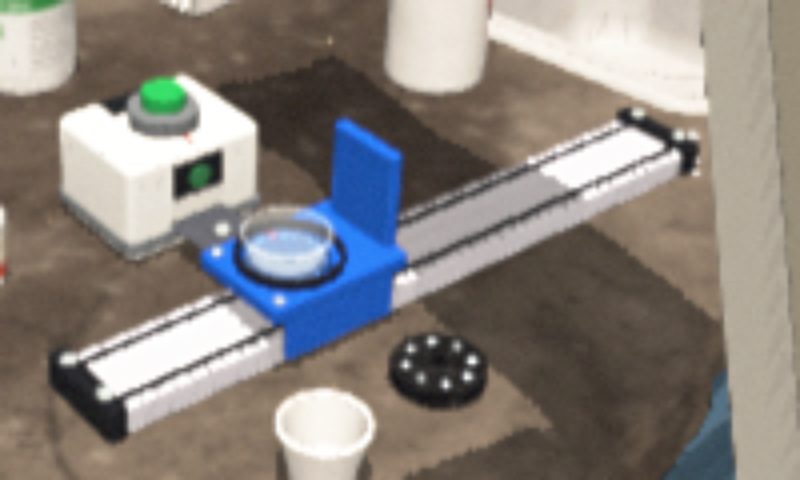

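The button is up again at (163,97) in the scene crop. The stage and dish haven't moved from the notch, and the tool is clear of everything. I'm handing in.

```bash
python3 -c "
from bench import robot
print(robot.job_done())"
```

```text
the job is handed in; nothing more can be done
None
```

The stage is in the click stop and the green button has been pressed and has come up again. I handed the job in with the robot clock at about 13 s of the 48 s allowed; the hand-in gave no verdict.

- **Stage:** I pushed it by its tab with closed fingertips. The push force rose to about 7 N, fell to nothing at the rod, and the stage snapped ahead to about 0.074 m along the rail, matching the measured rod position. This comes from the camera and is good to about 2 mm. The stage looked unchanged in the pictures taken before and after the button press.
- **Button:** I pressed it down about 6 mm, until it bottomed out and the force rose to 12 N. In the last pictures it is up again.
- **Dish and loose things:** In the last pictures the dish lies flat in its seat, and the cup, disc, dropper and jar appear where they were. The fingers stayed outside the tab and did not go near the dish.
- **Disagreements:** Single-view scene readings put some points, such as the button and the deck corner, up to about 13 mm away from the top view. For the button this was a wrong assumed height, and the two views agreed at 84 mm. For the deck and tab corners I relied on the top view, whose values matched the sizes given.

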